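# Fit the filter cones to the flasks

## Task

We are setting up four vacuum filtrations. Take the nest of rubber filter cones apart and seat each cone, thin end down, snug and level in the neck of the flask it fits: smallest cone in the smallest flask, and so on up to the largest. Leave the flasks standing where they are.

Things in the scene. Friction and masses are not known exactly. Their poses are not given: they have to be found in the camera images.
- cone_small_centre (a point): Smallest of 4 grey round rubber filter cones, loose, top of the nest. 32 mm tall, thin end down: the top 12 mm is a straight grip band 32 mm across; under its flat shoulder the body is 26 mm across, tapering over 20 mm to 6 mm at the bottom. Point: on its axis, half-way up (16 mm above the bottom; the band is 4 to 16 mm above the point); z up the axis. About 15 g.
- flask_small_mouth (a point): Smallest of 4 clear glass conical filter flasks, loose, upright: 100 mm high, body 68 mm across, neck 22 mm bore and 28 mm outside (31 at the rim), hose barb sticking out 28 mm from the neck 22 mm below the rim. Point: centre of the mouth, at rim level; z up. The cone of the same rank wedges in it with its centre level with this point, its shoulder 4 mm above the rim.
- cone_medium_centre (a point): Second smallest of 4 grey round rubber filter cones, loose, second in the nest. 36 mm tall, thin end down: the top 12 mm is a straight grip band 42 mm across; under its flat shoulder the body is 36 mm across, tapering over 24 mm to 12 mm at the bottom. Point: on its axis, half-way up (18 mm above the bottom; the band is 6 to 18 mm above the point); z up the axis. About 30 g.
- flask_medium_mouth (a point): Second smallest of 4 clear glass conical filter flasks, loose, upright: 120 mm high, body 84 mm across, neck 31 mm bore and 37 mm outside (40 at the rim), hose barb sticking out 28 mm from the neck 22 mm below the rim. Point: centre of the mouth, at rim level; z up. The cone of the same rank wedges in it with its centre 2 mm below this point, its shoulder 4 mm above the rim.
- cone_large_centre (a point): Second largest of 4 grey round rubber filter cones, loose, third in the nest. 40 mm tall, thin end down: the top 12 mm is a straight grip band 52 mm across; under its flat shoulder the body is 46 mm across, tapering over 28 mm to 18 mm at the bottom. Point: on its axis, half-way up (20 mm above the bottom; the band is 8 to 20 mm above the point); z up the axis. About 50 g.
- flask_large_mouth (a point): Second largest of 4 clear glass conical filter flasks, loose, upright: 140 mm high, body 96 mm across, neck 40 mm bore and 46 mm outside (49 at the rim), hose barb sticking out 28 mm from the neck 22 mm below the rim. Point: centre of the mouth, at rim level; z up. The cone of the same rank wedges in it with its centre 3 mm below this point, its shoulder 5 mm above the rim.
- cone_largest_centre (a point): Largest of 4 grey round rubber filter cones, loose, lowest in the nest. 44 mm tall, thin end down: the top 12 mm is a straight grip band 62 mm across; under its flat shoulder the body is 56 mm across, tapering over 32 mm to 24 mm at the bottom. Point: on its axis, half-way up (22 mm above the bottom; the band is 10 to 22 mm above the point); z up the axis. About 80 g.
- flask_largest_mouth (a point): Largest of 4 clear glass conical filter flasks, loose, upright: 160 mm high, body 108 mm across, neck 49 mm bore and 55 mm outside (58 at the rim), hose barb sticking out 28 mm from the neck 22 mm below the rim. Point: centre of the mouth, at rim level; z up. The cone of the same rank wedges in it with its centre 4 mm below this point, its shoulder 6 mm above the rim.
- cork_ring: Fixed ring of brown cork, 84 mm across, 36 mm high, that holds the nest of cones; origin under its centre on the bench, z up. The largest cone hangs in it by its shoulder; each smaller cone has its taper loosely inside the next larger one and its shoulder on that one's flat top, so the four bands show in steps; only the topmost cone is free, nothing sticks.
Mind the look-alikes: they are no part of the job. What is shaped like the part that bears flask_large_mouth but green is not meant. What is shaped like the part that bears cone_largest_centre but turquoise is not meant.

How it is judged (in metres and radians):
At the end, for the whole second after the job is handed in: Each of the four cones sits thin end down in the neck of the flask of its own size: within 7 mm of the neck's axis, within 6 mm below and 5 mm above its proper height there, tilted less than 0.17 rad; every flask stands upright (tilt under 0.08 rad) with its mouth within 30 mm of where it began (horizontal distance between cone_small_centre and flask_small_mouth below 0.007 m and z of cone_small_centre in the frame of flask_small_mouth between -0.006 and 0.005 m and angle between each of cone_small_centre, cone_medium_centre, cone_large_centre, cone_largest_centre's own z axis and vertical below 0.17 rad and angle between each of flask_small_mouth, flask_medium_mouth, flask_large_mouth, flask_largest_mouth's own z axis and vertical below 0.08 rad and distance of each of flask_small_mouth, flask_medium_mouth, flask_large_mouth, flask_largest_mouth from where it was at the start of the episode below 0.03 m and horizontal distance between cone_medium_centre and flask_medium_mouth below 0.007 m and z of cone_medium_centre in the frame of flask_medium_mouth between -0.008 and 0.003 m and horizontal distance between cone_large_centre and flask_large_mouth below 0.007 m and z of cone_large_centre in the frame of flask_large_mouth between -0.009 and 0.002 m and horizontal distance between cone_largest_centre and flask_largest_mouth below 0.007 m and z of cone_largest_centre in the frame of flask_largest_mouth between -0.01 and 0.001 m); the robot touches nothing.
It fails at once if a flask is knocked over (angle between any of flask_small_mouth, flask_medium_mouth, flask_large_mouth, flask_largest_mouth's own z axis and vertical above 0.5 rad).
It also fails if it takes over 109 s, if anything falls off the work surface, if the arm or the gripper's body presses on something with over 40 N, if the wrist force passes 120 N, or if a joint passes its speed limit or range.

## Robot

A 6-joint arm with a two-finger parallel gripper is mounted at the origin on a cart in front of the work surface, level with it; the furniture and walls round the work are solid. World frame = base frame: x ahead of the robot, y to its left, z up, the work surface at z = 0. Lengths are in mm, angles in rad, forces in N, time in s.
With the tool pointing down it reaches from about 300 to 775 mm from the base axis. Payload 14.6 kg.
Tool frame: the origin (TCP) lies between the finger pads; the fingertips stand 8 mm ahead of it and the grasp point (between the pads) lies 11 mm behind it; z points along the fingers, y is the line along which they close (so a half turn about z gives the same grasp; the last joint's range is limited). The gripper opens to 85 mm and grips with 20 to 120 N. Pads are 22 mm wide; open, the fingers measure 114 mm over their backs; the gripper's body (76 mm by 85 mm) begins 54 mm behind the grasp point. The pads swing forward as they close: fully open they stand 13 mm farther back than shut.
Start: joints at [1.245, 0.3, 1.521, -0, 1.321, -0.067], TCP at [140.754, 531.674, 207.681] pointing down, gripper open.
Joint ranges: [-3.03, 3.03], [-0.79, 2.21], [0.23, 2.52], [-1.04, 4.18], [0, 3.07], [-2.55, 2.55]. Speed limits (rad/s): [2.22, 2.22, 2.57, 3.14, 3.14, 3.14].

## Interface

Orientations are given as a rotation vector (axis times angle).
In Python, from bench import bot gives the robot as it stands.
- The arm moves only by the tool arm_command, never from a script. Its argument "targets" is a list that holds one entry, the list of rows, each a list of 7 numbers: the opening, from 0 (shut) to 1 (fully open), then the shift along the tool's x, y, z in m, then the turn, a rotation vector about the tool's x, y, z in degrees. In form: [[[claw, x, y, z, rx, ry, rz], ...]]. A call has 1 to 20 rows; each row shifts and turns the commanded pose from where the row before left it, along the tool's axes as they then stand; what a row does not reach is not made up. A row lasts 1/10 s, in which the tool goes at most 50 mm and 8.59 degrees, less where a joint would pass 70% of its speed; a pose out of reach is approached as far as the arm can. A call with a gripper value outside its range is refused whole. The fingers move at their own pace and stop on an object; "grip_force" is the grip in N (left out, the last holds). Time passes only in rows, so rows that do not move let the fingers close. It gives the time, the measured TCP pose, the force, the opening and the grip force at its end, in the units of the state.
- bot.get_obs(): the state, without advancing time (a new reading comes with each control period).
- bot.capture(name): name is "scene" or "top"; returns a dict with "image" (384x512x3 uint8, red, green, blue), "fx", "fy", "cx", "cy" (pixels), "world_from_camera" (4x4, takes a point from camera to world coordinates). Camera axes: x right, y down, z forward; pixel columns grow to the right and rows downward; lengths in mm; the calibration is good to about 2 mm. A picture is of the moment at which its call begins. There is no depth.
- bot.job_done(): hands the job in; it is judged then, once.
The state is a dict: "t": time; "joints": joint angles; "joint_velocities": joint speeds; "joint_efforts": joint torques, N m; "tool_pos": TCP position; "eef_rot": TCP orientation; "force": force on the tool from outside, world axes, zero at the start; "ft_torque": the same for the moment, N m; "grip_width": finger opening in mm; "gripper_force": force on a finger pad.
Only numpy, scipy, OpenCV 4.12 (cv2) and the standard library are available. Lean on these libraries where they do the work, as an engineer would, in place of code of your own. Each camera call takes 0.05 s, during which the arm holds its last target. There are 200 camera calls.

## Working session

There is one attempt and no reset: what is moved stays moved. The work goes in short steps, Python scripts to look and compute and a tool call to move; the robot and the scene stay as the last step left them, time stands still between calls to the robot, and variables do not carry over. Pictures are saved under pics/ and viewed, at most 14 in all, crops included, and the job is handed in when it is done.

Besides the shell and the picture viewer there is one more tool, called by a JSON object that holds its "op" and its "data". arm_command: Moves the arm, as the interface text tells. Its arguments: {"type":"object","properties":{"targets":{"type":"array","items":{"type":"array","items":{"type":"array","items":{"type":"number"}}}},"grip_force":{"type":"number"}},"required":["targets"]}

```bash
mkdir -p pics; ls; cat > h.py <<'E'
import numpy as np, cv2
from bench import bot
def cap(n):
    c=bot.capture(n); return c
def save(c,f,crop=None,s=1):
    im=c["image"][:,:,::-1]
    if crop: x0,y0,x1,y1=crop; im=im[y0:y1,x0:x1]
    cv2.imwrite("pics/"+f,cv2.resize(im,None,fx=s,fy=s,interpolation=cv2.INTER_CUBIC))
def ray(c,u,v):
    T=np.array(c["world_from_camera"]); d=T[:3,:3]@np.array([(u-c["cx"])/c["fx"],(v-c["cy"])/c["fy"],1]); return T[:3,3],d
def onz(c,u,v,z):
    o,d=ray(c,u,v); return o+d*(z-o[2])/d[2]
def proj(c,p):
    T=np.linalg.inv(np.array(c["world_from_camera"])); q=T[:3,:3]@np.array(p)+T[:3,3]
    return np.array([c["fx"]*q[0]/q[2]+c["cx"],c["fy"]*q[1]/q[2]+c["cy"]])
E
python3 - <<'E'
from h import *
for n in("scene","top"):
    c=cap(n); save(c,n+"0.png",s=1.5); print(n,c["fx"],c["cx"],c["cy"],np.round(c["world_from_camera"],3).tolist())
    np.save(n+"0.npy",c,allow_pickle=True)
print(bot.get_obs())
E
```

```text
pics
scene 434.14171273811667 257.0792578054678 187.4562958449279 [[0.558, -0.636, 0.533, 90.151], [-0.83, -0.442, 0.341, -315.027], [0.018, -0.633, -0.774, 780.147], [0.0, 0.0, 0.0, 1.0]]
top 429.4593520098105 259.3828328737754 185.52672692343086 [[0.056, -0.974, 0.22, 342.418], [-0.998, -0.055, 0.008, -29.187], [0.005, -0.22, -0.975, 1102.306], [0.0, 0.0, 0.0, 1.0]]
{'t': 0.1, 'joints': array([ 1.24540928e+00,  3.00378888e-01,  1.52154203e+00, -9.64178349e-06,
        1.32067795e+00, -6.65634142e-02]), 'joint_velocities': array([-0.00013894, -0.00030707, -0.0009844 , -0.00123162, -0.00056125,
       -0.00126402]), 'joint_efforts': array([ 3.15582191e-03, -5.44375384e+01, -3.62372088e+01, -5.43874023e-05,
        3.16656427e-03,  4.37756216e-05]), 'tool_pos': array([140.67875992, 531.45893281, 207.18842201]), 'eef_rot': array([-4.05397483e-01, -3.11513746e+00,  1.55307958e-03]), 'force': array([-0.06530917, -0.23123987, -1.08744856]), 'ft_torque': array([-0.01353591, -0.04792137,  0.01107125]), 'gripper_force': 0.0, 'grip_width': 85.41031186310272}
```

View pics/scene0.png

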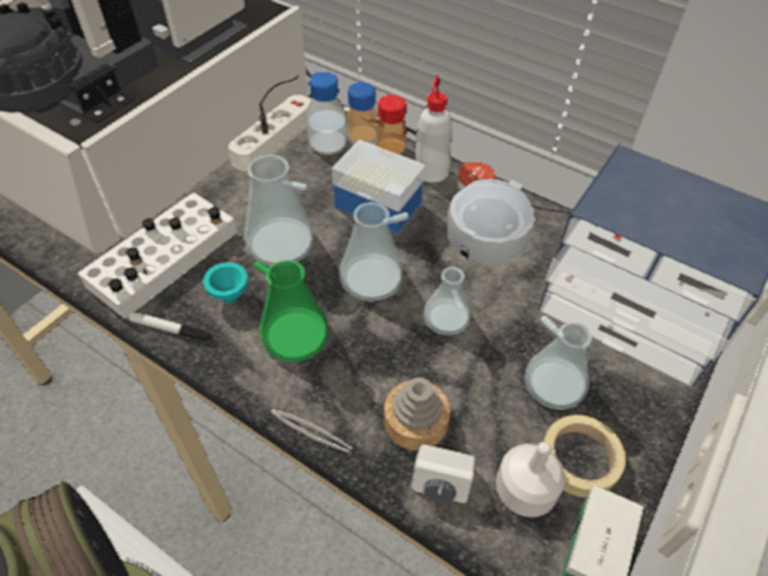

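View pics/top0.png

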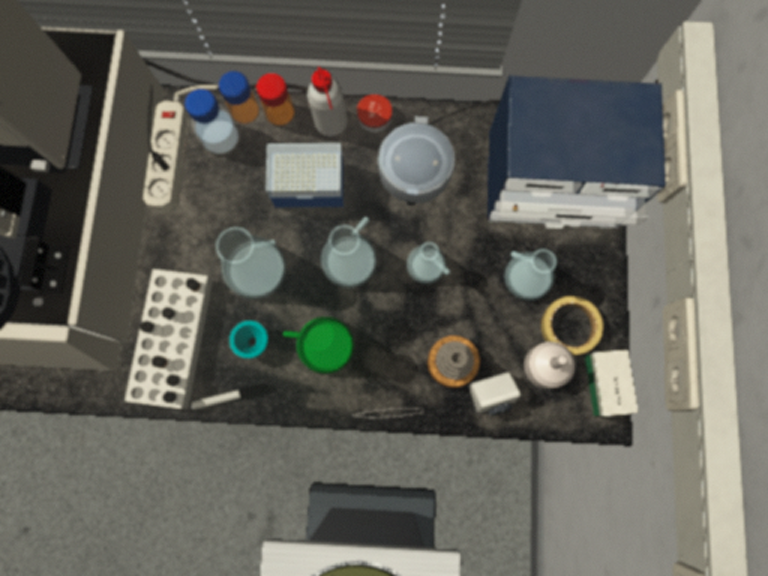

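The scene picture shows four clear flasks: largest with its rim at (268,165), large (373,213), small (453,275) and medium (575,335). The nest in its cork ring is at (418,410). Look-alikes are the green flask (287,270) and the turquoise cone (226,280). In the top view, the rims are at (235,245), (345,240), (429,250) and (543,262), and the nest is at (455,358). By the description I choose the clear flasks and the grey nest, and check them in close crops.

```bash
python3 - <<'E'
from h import *
c=np.load("top0.npy",allow_pickle=True).item(); save(c,"t1.png",(140,140,380,260),3.3)
c=np.load("scene0.npy",allow_pickle=True).item(); save(c,"s1.png",(155,95,400,275),3.2)
E
```

```text
(no output)
```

View pics/t1.png

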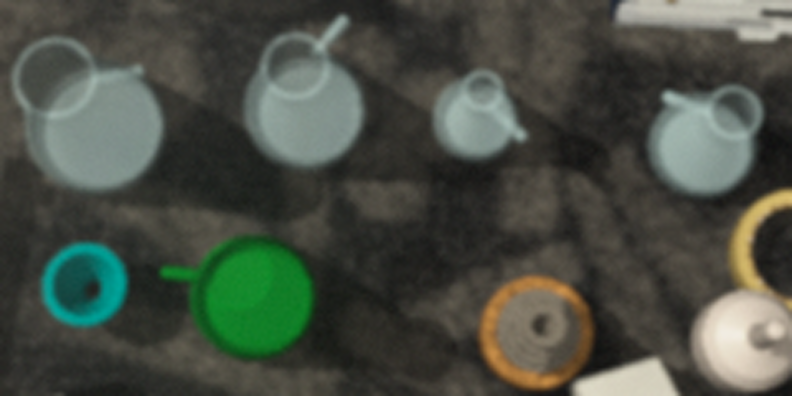

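View pics/s1.png

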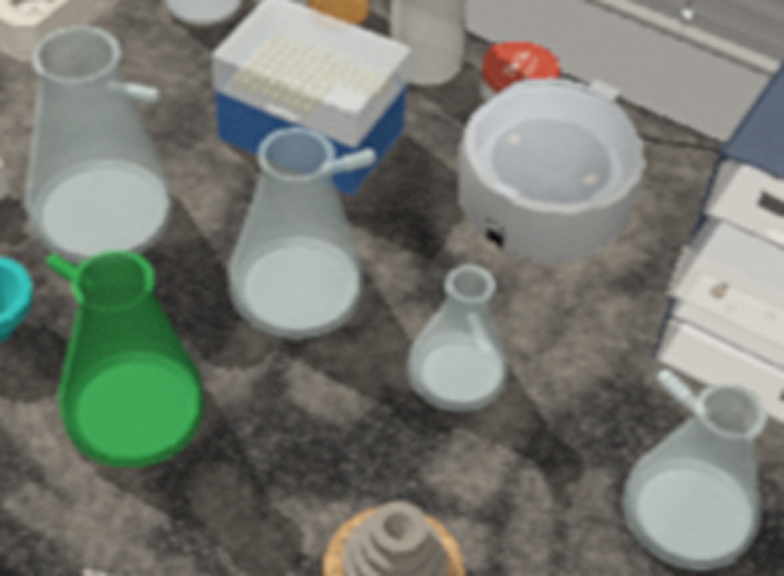

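```bash
python3 - <<'E'
from h import *
t=np.load("top0.npy",allow_pickle=True).item(); s=np.load("scene0.npy",allow_pickle=True).item()
P={"largest":((55,77),(77,54),160),"large":((295,66),(298,155),140),"small":((482,92),(470,285),100),"medium":((736,112),(731,411),120),"nest":((544,324),(403,524),84)}
for k,(a,b,z) in P.items():
    a=np.array(a)/3.3+[140,140]-.35; b=np.array(b)/3.2+[155,95]-.35
    pa=onz(t,*a,z);pb=onz(s,*b,z)
    o1,d1=ray(t,*a);o2,d2=ray(s,*b); st=np.linalg.lstsq(np.c_[d1,-d2],o2-o1,rcond=None)[0]
    print(k,pa.round(1),pb.round(1),((o1+d1*st[0]+o2+d2*st[1])/2).round(1))
# cork ring from top by colour
im=t["image"].astype(int); m=((im[...,0]-im[...,2])>50)&(im[...,0]>100)&(im[...,1]<im[...,0]-30)
m=m.astype(np.uint8); m[:215]=0;m[265:]=0;m[:,:275]=0;m[:,335:]=0
e=cv2.fitEllipse(cv2.convexHull(np.argwhere(m)[:,::-1].astype(np.int32))); print(e,onz(t,*e[0],30))
# wide green etc. obstacle positions
print("ring tip",[onz(t,u/1.5,v/1.5,0).round(0)[:2] for u,v in((495,393),(549,365),(325,345),(390,412))])
E
```

```text
largest [594.4 215.3 160. ] [595.8 213.5 160. ] [595.3 214.7 159.5]
large [617.4  52.5 140. ] [618.7  49.5 140. ] [619.   51.5 138.2]
small [616.9 -82.2 100. ] [618.5 -84.3 100. ] [617.9 -83.2  99.5]
medium [ 606.9 -263.3  120. ] [ 607.1 -263.4  120. ] [ 606.9 -263.3  120.1]
nest [ 451.7 -134.7   84. ] [ 454.9 -137.    84. ] [ 452.8 -136.    85.5]
((301.58868408203125, 240.28163146972656), (32.86990737915039, 33.90517807006836), 15.931757926940918) [ 450.98274344 -133.24683775   30.        ]
ring tip [array([ 403., -210.]), array([ 455., -301.]), array([468.,  83.]), array([362., -35.])]
```

Positions agree to about 2 mm between the two views. I'm aligning the tool with the world axes and going above the nest.

{"op": "arm_command", "data": {"targets": [[[1,0,0,-0.005,0,0,-7.4],[1,0,0,-0.005,0,0,-7.4],[0.6,-0.0174,-0.037,-0.002,0,0,0],[0.6,-0.0174,-0.037,-0.002,0,0,0],[0.6,-0.0174,-0.037,-0.002,0,0,0],[0.6,-0.0174,-0.037,-0.002,0,0,0],[0.6,-0.0174,-0.037,-0.002,0,0,0],[0.6,-0.0174,-0.037,-0.002,0,0,0],[0.6,-0.0174,-0.037,-0.002,0,0,0],[0.6,-0.0174,-0.037,-0.002,0,0,0],[0.6,-0.0174,-0.037,-0.002,0,0,0],[0.6,-0.0174,-0.037,-0.002,0,0,0],[0.6,-0.0174,-0.037,-0.002,0,0,0],[0.6,-0.0174,-0.037,-0.002,0,0,0],[0.6,-0.0174,-0.037,-0.002,0,0,0],[0.6,-0.0174,-0.037,-0.002,0,0,0],[0.6,-0.0174,-0.037,-0.002,0,0,0],[0.6,-0.0174,-0.037,-0.002,0,0,0],[0.6,-0.0174,-0.037,-0.002,0,0,0],[0.6,-0.0174,-0.037,-0.002,0,0,0]]], "grip_force": 25}}

```text
t: 2.1
tool_pos: [453.9, -136.2, 253.6]
eef_rot: [-0.001, -3.141, -0.0]
force: [0.3, 0.5, 0.5]
grip_width: 51.3
gripper_force: 0.0
```

{"op": "arm_command", "data": {"targets": [[[0.6,0.001,0.001,0.025,0,0,0],[0.6,0,0,0.025,0,0,0],[0.6,0,0,0.025,0,0,0],[0.6,0,0,0.025,0,0,0],[0.6,0,0,0.025,0,0,0],[0.6,0,0,0.024,0,0,0],[0.6,0,0,0,0,0,0]]]}}

```text
t: 2.8
tool_pos: [451.0, -132.9, 102.0]
eef_rot: [-0.001, -3.137, -0.003]
force: [-0.0, 0.5, 0.6]
grip_width: 51.6
gripper_force: 0.0
```

```bash
python3 - <<'E'
from h import *
c=cap("scene"); print(bot.get_obs()["tool_pos"])
u,v=proj(c,(453,-135.5,85)).astype(int); save(c,"g1.png",(u-50,v-45,u+50,v+45),6)
for p in((453,-135.5,84),(453,-135.5-25.5,96),(453,-135.5+25.5,96)): print(((proj(c,p)-[u-50,v-45])*6).round())
E
```

```text
[ 451.9947502  -133.25152386  103.96790952]
[302. 275.]
[377. 297.]
[233. 213.]
```

View pics/g1.png

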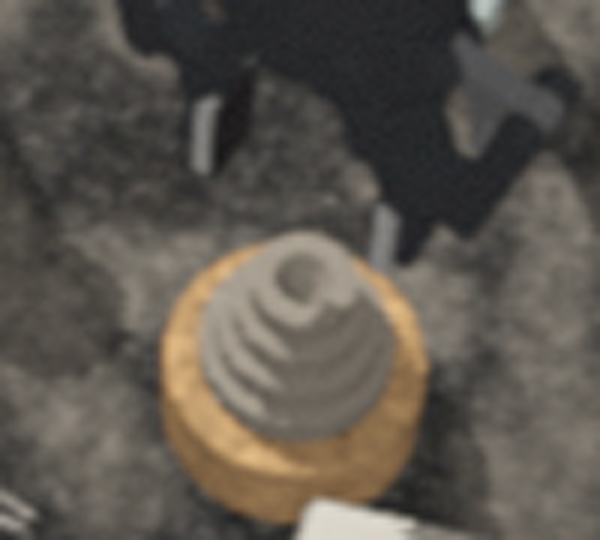

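The crop shows the nest's top centre at (302,275), where predicted, and the finger tips at about (205,172) and (385,265), straddling it and higher than predicted. I'll work out the tip height.

```bash
python3 - <<'E'
from h import *
c=cap("scene"); p=bot.get_obs()["tool_pos"]; print(p)
u,v=proj(c,(453,-135.5,85)).astype(int)
for z in(96,100,104,108,112):
  for s in(-1,1):
    print(z,s,[((proj(c,(p[0]+dx,p[1]+s*25.8,z))-[u-50,v-45])*6).round().tolist() for dx in(-11,11)])
E
```

```text
[ 452.73478905 -133.49716731  105.1611505 ]
96 -1 [[352.0, 322.0], [391.0, 268.0]]
96 1 [[207.0, 236.0], [246.0, 184.0]]
100 -1 [[353.0, 315.0], [392.0, 261.0]]
100 1 [[207.0, 229.0], [247.0, 177.0]]
104 -1 [[354.0, 308.0], [393.0, 254.0]]
104 1 [[208.0, 222.0], [247.0, 170.0]]
108 -1 [[355.0, 301.0], [394.0, 247.0]]
108 1 [[208.0, 215.0], [248.0, 163.0]]
112 -1 [[356.0, 295.0], [395.0, 240.0]]
112 1 [[208.0, 208.0], [248.0, 156.0]]
```

{"op": "arm_command", "data": {"targets": [[[0.6,0,0,0.008,0,0,0],[0.6,0,0,0.008,0,0,0],[0.6,0,0,0.007,0,0,0],[0.6,0,0,0,0,0,0],[0.6,0,0,0,0,0,0],[0.45,0,0,0,0,0,0],[0.45,0,0,0,0,0,0]]]}}

```text
t: 3.6
tool_pos: [452.8, -133.5, 81.9]
eef_rot: [0.001, 3.141, -0.0]
force: [-0.7, 0.6, 0.5]
grip_width: 38.7
gripper_force: 0.0
```

```bash
python3 - <<'E'
from h import *
c=cap("scene"); print(bot.get_obs()["tool_pos"])
u,v=proj(c,(453,-135.5,85)).astype(int); save(c,"g2.png",(u-50,v-45,u+50,v+45),6)
E
```

```text
[ 452.7593713  -133.51678354   81.9327347 ]
```

View pics/g2.png

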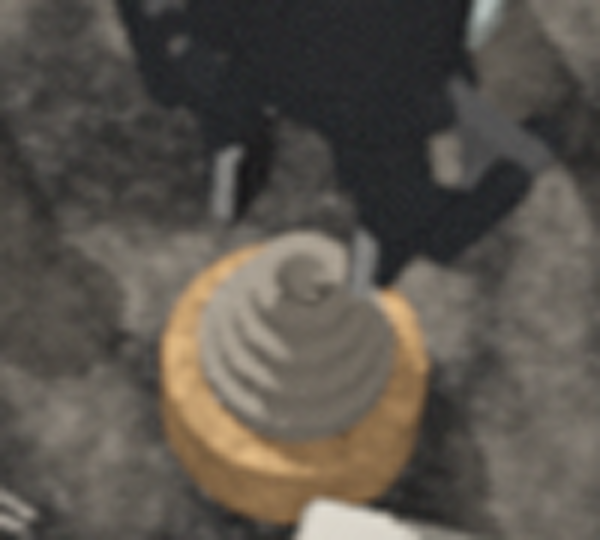

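{"op": "arm_command", "data": {"targets": [[[0.45,0,-0.002,0,0,0,0],[0.45,0,0,0,0,0,0],[0.3,0,0,0,0,0,0],[0.3,0,0,0,0,0,0],[0.3,0,0,0,0,0,0],[0.3,0,0,0,0,0,0]]], "grip_force": 25}}

```text
t: 4.25
tool_pos: [452.6, -135.5, 81.7]
eef_rot: [0.001, 3.142, -0.0]
force: [0.1, 0.6, -1.0]
grip_width: 25.8
gripper_force: 0.0
```

{"op": "arm_command", "data": {"targets": [[[0.5,0,0,0,0,0,0],[0.5,0,0,0,0,0,0],[0.5,0,0,0,0,0,0],[0.5,0,0,0.003,0,0,0],[0.5,0,0,0.003,0,0,0],[0.5,0,0,0.003,0,0,0],[0.5,0,0,0,0,0,0]]]}}

```text
t: 4.95
tool_pos: [452.4, -135.4, 72.1]
eef_rot: [-0.001, -3.141, -0.001]
force: [-0.9, 0.6, -0.3]
grip_width: 42.5
gripper_force: 0.0
```

```bash
python3 - <<'E'
from h import *
o=bot.get_obs(); print(o["tool_pos"],o["force"])
for n in("top","scene"):
    c=cap(n)
    u,v=proj(c,(453,-135.5,85)).astype(int)
    im=c["image"][v-40:v+35,u-50:u+50,::-1]; im=np.clip(im.astype(float)*1.8,0,255).astype(np.uint8)
    cv2.imwrite(f"pics/{n}_g3.png",cv2.resize(im,None,fx=4,fy=4,interpolation=cv2.INTER_CUBIC))
    for z in (72,84): print(n,z,[((proj(c,(453+dx,-135.5+dy,z))-[u-50,v-40])*4).round().tolist() for dx,dy in((0,16),(0,-16),(0,0))])
a=np.hstack([cv2.imread(f"pics/{n}_g3.png") for n in("top","scene")]); cv2.imwrite("pics/g3.png",a)
E
```

```text
[ 452.36813865 -135.38019622   72.14509088] [-0.86128834  0.62994275 -0.26982578]
top 72 [[175.0, 162.0], [228.0, 165.0], [201.0, 163.0]]
top 84 [[176.0, 160.0], [230.0, 163.0], [203.0, 161.0]]
scene 72 [[171.0, 159.0], [229.0, 194.0], [200.0, 176.0]]
scene 84 [[172.0, 146.0], [231.0, 181.0], [201.0, 163.0]]
```

View pics/g3.png

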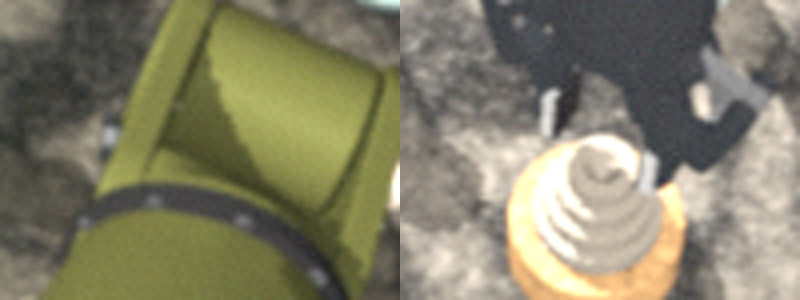

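The scene half shows the tips at about (548,135) and (648,190), near z=83 with TCP at 72. So the tips sit about 10 mm behind the TCP at this opening, and I go lower, watching the force.

{"op": "arm_command", "data": {"targets": [[[0.5,0,0,0.003,0,0,0],[0.5,0,0,0.003,0,0,0],[0.5,0,0,0,0,0,0],[0.3,0,0,0,0,0,0],[0.3,0,0,0,0,0,0],[0.3,0,0,0,0,0,0],[0.3,0,0,0,0,0,0]]]}}

```text
t: 5.75
tool_pos: [452.7, -135.5, 66.8]
eef_rot: [0.001, 3.141, -0.0]
force: [-0.0, -0.6, -0.0]
grip_width: 25.5
gripper_force: 0.0
```

```bash
python3 - <<'E'
from h import *
c=cap("scene"); u,v=proj(c,(453,-135.5,85)).astype(int)
im=c["image"][v-45:v+45,u-60:u+60,::-1]; im=np.clip(im.astype(float)*1.6,0,255).astype(np.uint8)
cv2.imwrite("pics/g4.png",cv2.resize(im,None,fx=6,fy=6,interpolation=cv2.INTER_CUBIC))
for z in(72,84,90):print(z,[((proj(c,(453+dx,-135.5+dy,z))-[u-60,v-45])*6).round().tolist() for dx in(-11,11) for dy in (-13,13)])
E
```

```text
72 [[377.0, 342.0], [305.0, 299.0], [414.0, 289.0], [343.0, 248.0]]
84 [[379.0, 323.0], [307.0, 279.0], [417.0, 270.0], [345.0, 228.0]]
90 [[381.0, 313.0], [308.0, 269.0], [419.0, 260.0], [346.0, 218.0]]
```

View pics/g4.png

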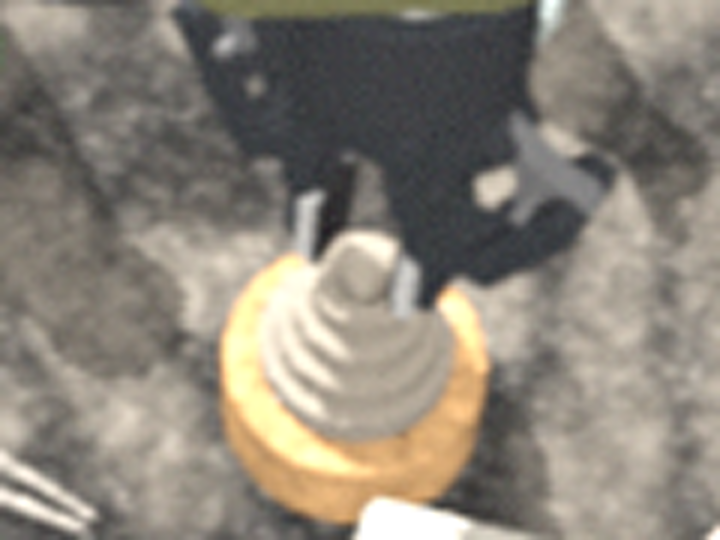

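The slab bottoms are at about (305,252) and (402,315): the fingers are still above the cone top (360,265), which is undisturbed. I go lower and close again.

{"op": "arm_command", "data": {"targets": [[[0.48,0,0,0,0,0,0],[0.48,0,0,0,0,0,0],[0.48,0,0,0,0,0,0],[0.48,0,0,0.003,0,0,0],[0.48,0,0,0.003,0,0,0],[0.48,0,0,0,0,0,0],[0.3,0,0,0,0,0,0],[0.3,0,0,0,0,0,0],[0.3,0,0,0,0,0,0],[0.3,0,0,0,0,0,0]]]}}

```text
t: 6.8
tool_pos: [452.7, -135.5, 60.7]
eef_rot: [0.001, 3.142, -0.0]
force: [0.1, -0.0, 0.5]
grip_width: 25.5
gripper_force: 0.0
```

{"op": "arm_command", "data": {"targets": [[[0.48,0,0,0,0,0,0],[0.48,0,0,0,0,0,0],[0.48,0,0,0,0,0,0],[0.48,0,0,0.003,0,0,0],[0.48,0,0,0.002,0,0,0],[0.48,0,0,0,0,0,0],[0.3,0,0,0,0,0,0],[0.3,0,0,0,0,0,0],[0.3,0,0,0,0,0,0],[0.3,0,0,0,0,0,0]]]}}

```text
t: 7.8
tool_pos: [452.7, -135.5, 55.8]
eef_rot: [0.001, 3.141, -0.0]
force: [-1.4, -0.8, 2.0]
grip_width: 29.6
gripper_force: 24.7
```

```bash
python3 - <<'E'
from h import *
c=cap("scene"); print(bot.get_obs()["joints"].round(3));u,v=proj(c,(453,-135.5,85)).astype(int)
im=c["image"][v-75:v+45,u-80:u+80,::-1]; im=np.clip(im.astype(float)*2.2,0,255).astype(np.uint8)
cv2.imwrite("pics/g5.png",cv2.resize(im,None,fx=5,fy=5,interpolation=cv2.INTER_CUBIC))
for z in(72,84,100):print(z,[((proj(c,(453+dx,-135.5+dy,z))-[u-80,v-75])*5).round().tolist() for dx in(-11,11) for dy in (-13,13)])
E
```

```text
[-0.368  0.325  1.882 -0.     0.934 -1.939]
72 [[414.0, 435.0], [354.0, 399.0], [445.0, 391.0], [386.0, 356.0]]
84 [[416.0, 419.0], [356.0, 383.0], [448.0, 375.0], [388.0, 340.0]]
100 [[419.0, 397.0], [357.0, 360.0], [451.0, 352.0], [390.0, 317.0]]
```

View pics/g5.png

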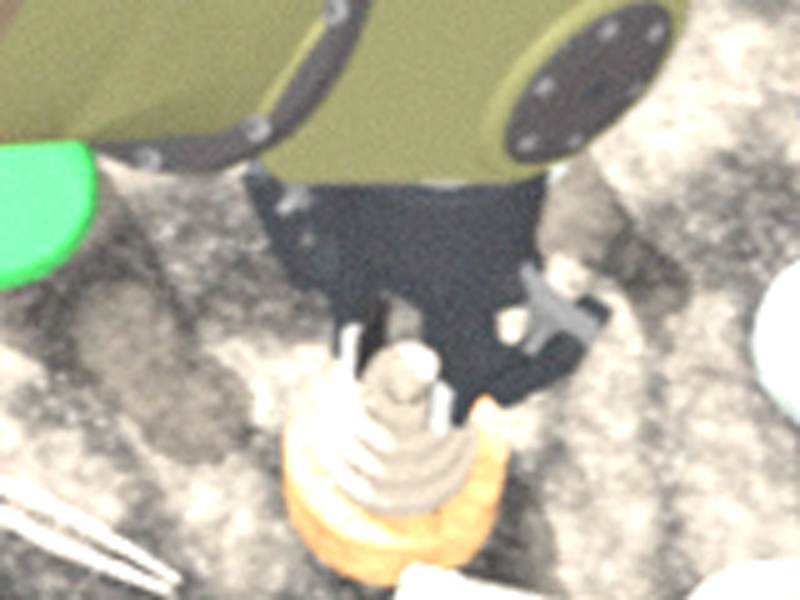

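It's gripped at 29.6 mm with 25 N, but only near the band's top edge: the tips are at (350,378) and (440,430), near z=80. I reopen, go 4 mm lower and regrip.

{"op": "arm_command", "data": {"targets": [[[0.48,0,0,0,0,0,0],[0.48,0,0,0,0,0,0],[0.48,0,0,0,0,0,0],[0.48,0,0,0.002,0,0,0],[0.48,0,0,0.002,0,0,0],[0.48,0,0,0,0,0,0],[0.3,0,0,0,0,0,0],[0.3,0,0,0,0,0,0],[0.3,0,0,0,0,0,0],[0.3,0,0,0,0,0,0]]]}}

```text
t: 8.85
tool_pos: [452.7, -135.5, 51.7]
eef_rot: [0.001, 3.141, -0.0]
force: [0.3, -0.3, 0.8]
grip_width: 30.3
gripper_force: 24.7
```

{"op": "arm_command", "data": {"targets": [[[0.3,0,0,-0.005,0,0,0],[0.3,0,0,-0.01,0,0,0],[0.3,0,0,-0.02,0,0,0],[0.3,0,0,-0.02,0,0,0],[0.3,0,0,-0.02,0,0,0],[0.3,0,0,-0.01,0,0,0],[0.3,-0.015,0.005,0,0,0,0],[0.3,-0.025,0.008,0,0,0,0],[0.3,-0.025,0.008,0,0,0,0],[0.3,-0.025,0.008,0,0,0,0],[0.3,-0.025,0.008,0,0,0,0],[0.3,-0.025,0.008,0,0,0,0],[0.3,-0.015,0.005,0,0,0,0],[0.3,-0.01,0.002,0,0,0,0],[0.3,0,0,0,0,0,0],[0.3,0,0,0,0,0,0]]]}}

```text
t: 10.45
tool_pos: [617.2, -83.6, 136.5]
eef_rot: [-0.001, -3.141, -0.0]
force: [0.4, -0.9, -1.2]
grip_width: 30.4
gripper_force: 24.8
```

```bash
python3 - <<'E'
from h import *
o=bot.get_obs(); p=o["tool_pos"]; print(p,o["grip_width"])
c=cap("scene")
im=c["image"][95:300,215:400,::-1]; im=np.clip(im.astype(float)*1.5,0,255).astype(np.uint8)
cv2.imwrite("pics/g6.png",cv2.resize(im,None,fx=2.9,fy=2.9,interpolation=cv2.INTER_CUBIC))
for q in((617.7,-83.2,100),(p[0],p[1],p[2]+32),(453,-135.5,72)):print(((proj(c,q)-[215,95])*2.9).round())
E
```

```text
[617.22323129 -83.57807267 136.47082916] 30.389581822547115
[249. 257.]
[259. 192.]
[186. 484.]
```

View pics/g6.png

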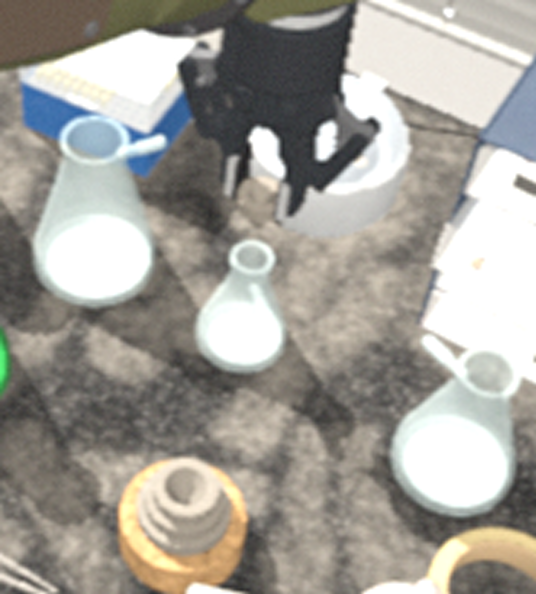

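The picture shows three cones left in the nest at (186,500). The grey small cone is between the fingers at about (260,190), over the small flask mouth (250,257). I lower it.

{"op": "arm_command", "data": {"targets": [[[0.3,-0.0005,0.0005,0.01,0,0,0],[0.3,0,0,0.01,0,0,0],[0.3,0,0,0.01,0,0,0],[0.3,0,0,0.006,0,0,0],[0.3,0,0,0.004,0,0,0],[0.3,0,0,0.004,0,0,0],[0.3,0,0,0.002,0,0,0],[0.3,0,0,0.002,0,0,0],[0.3,0,0,0.002,0,0,0],[0.3,0,0,0,0,0,0]]]}}

```text
t: 11.5
tool_pos: [618.2, -83.0, 86.6]
eef_rot: [0.001, 3.141, -0.0]
force: [-0.3, 1.0, -0.2]
grip_width: 30.5
gripper_force: 24.8
```

{"op": "arm_command", "data": {"targets": [[[0.3,0,0,0.001,0,0,0],[0.3,0,0,0.001,0,0,0],[0.3,0,0,0.001,0,0,0],[0.3,0,0,0.001,0,0,0],[0.3,0,0,0,0,0,0]]]}}

```text
t: 12.0
tool_pos: [618.7, -83.1, 83.3]
eef_rot: [0.001, 3.14, -0.0]
force: [1.7, 1.0, 4.8]
grip_width: 30.5
gripper_force: 25.1
```

{"op": "arm_command", "data": {"targets": [[[0.3,0,0,0.001,0,0,0],[0.3,0,0,0.0005,0,0,0],[0.3,0,0,0,0,0,0],[0.4,0,0,0,0,0,0],[0.5,0,0,0,0,0,0],[0.5,0,0,0,0,0,0],[0.5,0,0,-0.005,0,0,0],[0.5,0,0,-0.015,0,0,0],[0.5,0,0,-0.025,0,0,0],[0.6,0,0,-0.025,0,0,0],[0.6,0,0,-0.02,0,0,0]]]}}

```text
t: 13.1
tool_pos: [618.5, -83.1, 174.2]
eef_rot: [0.001, 3.139, -0.001]
force: [0.5, 0.2, -0.5]
grip_width: 51.2
gripper_force: 0.0
```

```bash
python3 - <<'E'
from h import *
o=bot.get_obs(); print(o["tool_pos"],o["force"])
c=cap("scene"); save(c,"g7.png",(255,150,355,300),4)
for q in((617.7,-83.2,100),(617.7,-83.2,116),(453,-135.5,72)):print(((proj(c,q)-[255,150])*4).round())
E
```

```text
[618.47872444 -83.14089108 174.15440722] [ 0.49785653  0.19387971 -0.46482153]
[184. 135.]
[187. 115.]
[ 96. 448.]
```

View pics/g7.png

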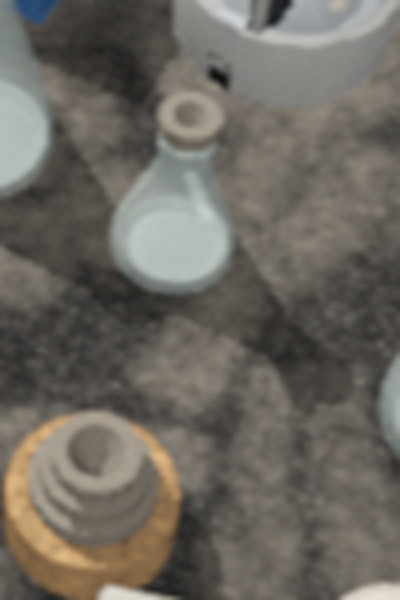

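The small cone is seated level: its top is at (191,112) against an expected (187,115). The nest's top is at (95,450), as predicted. Next is the medium cone.

{"op": "arm_command", "data": {"targets": [[[0.65,0.01,-0.004,0,0,0,0],[0.65,0.0207,-0.0065,0,0,0,0],[0.65,0.025,-0.008,0,0,0,0],[0.65,0.03,-0.009,0,0,0,0],[0.65,0.03,-0.009,0,0,0,0],[0.65,0.025,-0.008,0,0,0,0],[0.65,0.015,-0.005,0,0,0,0],[0.65,0.01,-0.003,0,0,0,0],[0.65,0,0,0.02,0,0,0],[0.65,0,0,0.025,0,0,0],[0.65,0,0,0.025,0,0,0],[0.65,0,0,0.025,0,0,0],[0.65,0,0,0.02,0,0,0],[0.65,0,0,0.01,0,0,0],[0.65,0,0,0,0,0,0],[0.65,0,0,0,0,0,0]]]}}

```text
t: 14.75
tool_pos: [453.0, -135.6, 47.0]
eef_rot: [0.001, 3.141, -0.001]
force: [-0.6, 0.3, 0.6]
grip_width: 55.5
gripper_force: 0.0
```

{"op": "arm_command", "data": {"targets": [[[0.65,0,0,0.005,0,0,0],[0.65,0,0,0.004,0,0,0],[0.65,0,0,0,0,0,0],[0.42,0,0,0,0,0,0],[0.42,0,0,0,0,0,0],[0.42,0,0,0,0,0,0],[0.42,0,0,0,0,0,0]]]}}

```text
t: 15.45
tool_pos: [452.6, -135.5, 37.5]
eef_rot: [0.001, 3.141, -0.0]
force: [-1.9, 1.9, 6.6]
grip_width: 40.7
gripper_force: 24.8
```

{"op": "arm_command", "data": {"targets": [[[0.42,0,0,-0.0025,0,0,0],[0.42,0,0,-0.01,0,0,0],[0.42,0,0,-0.02,0,0,0],[0.42,0,0,-0.025,0,0,0],[0.42,0,0,-0.025,0,0,0],[0.42,0,0,-0.025,0,0,0],[0.42,0,0,-0.015,0,0,0],[0.42,0,0,0,0,0,0],[0.42,0,0,0,0,0,0]]]}}

```text
t: 16.35
tool_pos: [452.3, -135.4, 159.5]
eef_rot: [0.001, 3.142, -0.0]
force: [-0.3, -1.2, -0.9]
grip_width: 41.1
gripper_force: 25.4
```

```bash
python3 - <<'E'
from h import *
s=np.load("scene0.npy",allow_pickle=True).item(); t=np.load("top0.npy",allow_pickle=True).item()
print([onz(s,u/1.5,v/1.5,0).round() for u,v in((545,310),(695,380))])
for a,b in(((548,228),(695,380)),((505,85),(618,150)),((498,185),(575,222))):
    o1,d1=ray(t,a[0]/1.5,a[1]/1.5);o2,d2=ray(s,b[0]/1.5,b[1]/1.5); st=np.linalg.lstsq(np.c_[d1,-d2],o2-o1,rcond=None)[0]; print((o1+d1*st[0]).round(),(o2+d2*st[1]).round())
E
```

```text
[array([ 717., -199.,    0.]), array([ 725., -424.,    0.])]
[ 718. -313.  -56.] [ 742. -427.  -21.]
[ 863. -184.  197.] [ 868. -194.  201.]
[ 704. -178.  182.] [ 715. -199.  190.]
```

{"op": "arm_command", "data": {"targets": [[[0.42,-0.01,-0.008,0,0,0,0],[0.42,-0.02,-0.0165,0,0,0,0],[0.42,-0.025,-0.021,0,0,0,0],[0.42,-0.025,-0.021,0,0,0,0],[0.42,-0.025,-0.021,0,0,0,0],[0.42,-0.025,-0.02,0,0,0,0],[0.42,-0.015,-0.0125,0,0,0,0],[0.42,-0.0095,-0.008,0,0,0,0],[0.42,0,0,0.01,0,0,0],[0.42,0,0,0.015,0,0,0],[0.42,0,0,0.015,0,0,0],[0.42,0,0,0.008,0,0,0],[0.42,0,0,0.004,0,0,0],[0.42,0,0,0,0,0,0]]]}}

```text
t: 17.75
tool_pos: [606.7, -263.3, 107.3]
eef_rot: [-0.001, -3.141, -0.0]
force: [-0.8, -0.2, -0.9]
grip_width: 41.2
gripper_force: 25.4
```

{"op": "arm_command", "data": {"targets": [[[0.42,0,0,0.002,0,0,0],[0.42,0,0,0.001,0,0,0],[0.42,0,0,0.001,0,0,0],[0.42,0,0,0.001,0,0,0],[0.42,0,0,0.001,0,0,0],[0.42,0,0,0,0,0,0]]]}}

```text
t: 18.35
tool_pos: [607.6, -263.6, 102.9]
eef_rot: [0.001, 3.139, -0.001]
force: [2.0, 2.5, 7.3]
grip_width: 40.9
gripper_force: 26.0
```

{"op": "arm_command", "data": {"targets": [[[0.42,0,0,0.001,0,0,0],[0.42,0,0,0.001,0,0,0],[0.42,0,0,0,0,0,0],[0.5,0,0,0,0,0,0],[0.6,0,0,0,0,0,0],[0.6,0,0,0,0,0,0],[0.6,0,0,-0.005,0,0,0],[0.6,0,0,-0.015,0,0,0],[0.7,0,0,-0.025,0,0,0],[0.8,0,0,-0.025,0,0,0],[0.8,0,0,-0.02,0,0,0],[0.8,0.01,0.008,0,0,0,0],[0.8,0.02,0.0165,0,0,0,0],[0.8,0.025,0.021,0,0,0,0],[0.8,0.025,0.021,0,0,0,0],[0.8,0.025,0.021,0,0,0,0],[0.8,0.025,0.02,0,0,0,0],[0.8,0.015,0.0125,0,0,0,0],[0.8,0.0095,0.008,0,0,0,0],[0.8,0,0,0,0,0,0]]]}}

```text
t: 20.35
tool_pos: [452.2, -135.1, 190.8]
eef_rot: [-0.0, 3.14, -0.001]
force: [0.1, -0.5, -0.1]
grip_width: 68.2
gripper_force: 0.0
```

```bash
python3 - <<'E'
from h import *
o=bot.get_obs(); print(o["tool_pos"],o["force"],o["grip_width"])
c=cap("scene"); save(c,"g8.png",(250,180,420,320),4)
for q in((606.9,-263.3,120),(606.9,-263.3,136),(453,-135.5,60)):print(((proj(c,q)-[250,180])*4).round())
E
```

```text
[ 452.23681415 -135.10504747  190.77030939] [ 0.12982968 -0.50150074 -0.08258715] 68.17405080328713
[532. 173.]
[541. 153.]
[114. 341.]
```

View pics/g8.png

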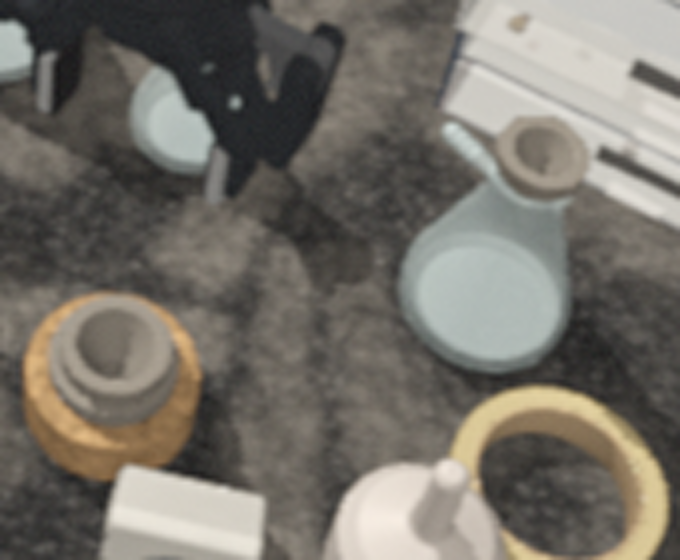

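The medium cone is seated: its top is at (542,150) against an expected (541,153). The nest top is at (118,340), as expected. Next is the large cone.

{"op": "arm_command", "data": {"targets": [[[0.8,-0.0007,0,0.015,0,0,0],[0.8,0,0,0.025,0,0,0],[0.8,0,0,0.03,0,0,0],[0.8,0,0,0.03,0,0,0],[0.8,0,0,0.025,0,0,0],[0.8,0,0,0.02,0,0,0],[0.8,0,0,0.01,0,0,0],[0.8,0,0,0.005,0,0,0],[0.8,0,0,0.004,0,0,0],[0.8,0,0,0,0,0,0],[0.8,0,0,0,0,0,0],[0.55,0,0,0,0,0,0],[0.55,0,0,0,0,0,0],[0.55,0,0,0,0,0,0],[0.55,0,0,0,0,0,0]]]}}

```text
t: 21.9
tool_pos: [453.5, -135.6, 26.6]
eef_rot: [0.001, 3.14, -0.001]
force: [-1.4, 0.8, 7.5]
grip_width: 50.8
gripper_force: 24.5
```

{"op": "arm_command", "data": {"targets": [[[0.55,0,0,-0.003,0,0,0],[0.55,0,0,-0.01,0,0,0],[0.55,0,0,-0.02,0,0,0],[0.55,0,0,-0.03,0,0,0],[0.55,0,0,-0.03,0,0,0],[0.55,0,0,-0.03,0,0,0],[0.55,0,0,-0.02,0,0,0],[0.55,-0.01,0.011,0,0,0,0],[0.55,-0.02,0.0225,0,0,0,0],[0.55,-0.025,0.028,0,0,0,0],[0.55,-0.025,0.028,0,0,0,0],[0.55,-0.025,0.028,0,0,0,0],[0.55,-0.025,0.028,0,0,0,0],[0.55,-0.02,0.0225,0,0,0,0],[0.55,-0.01,0.012,0,0,0,0],[0.55,-0.005,0.006,0,0,0,0],[0.55,0,0,0.01,0,0,0],[0.55,0,0,0.015,0,0,0],[0.55,0,0,0.005,0,0,0],[0.55,0,0,0,0,0,0]]]}}

```text
t: 23.9
tool_pos: [617.4, 49.8, 137.3]
eef_rot: [-0.002, -3.139, 0.0]
force: [-0.0, -0.5, -0.4]
grip_width: 51.0
gripper_force: 26.2
```

{"op": "arm_command", "data": {"targets": [[[0.55,0,0.0007,0.004,0,0,0],[0.55,0,0,0.003,0,0,0],[0.55,0,0,0.002,0,0,0],[0.55,0,0,0.001,0,0,0],[0.55,0,0,0.001,0,0,0],[0.55,0,0,0.001,0,0,0],[0.55,0,0,0,0,0,0]]]}}

```text
t: 24.6
tool_pos: [618.4, 51.2, 126.8]
eef_rot: [0.001, 3.141, 0.0]
force: [1.1, 0.6, 2.1]
grip_width: 50.7
gripper_force: 26.4
```

{"op": "arm_command", "data": {"targets": [[[0.55,0,0,0.001,0,0,0],[0.55,0,0,0.001,0,0,0],[0.55,0,0,0.001,0,0,0],[0.55,0,0,0,0,0,0]]]}}

```text
t: 25.0
tool_pos: [618.7, 51.2, 124.3]
eef_rot: [0.001, 3.14, 0.0]
force: [2.2, 2.2, 4.7]
grip_width: 50.3
gripper_force: 26.7
```

{"op": "arm_command", "data": {"targets": [[[0.55,0,0,0.001,0,0,0],[0.55,0,0,0.001,0,0,0],[0.55,0,0,0,0,0,0],[0.65,0,0,0,0,0,0],[0.75,0,0,0,0,0,0],[0.75,0,0,0,0,0,0],[0.75,0,0,-0.005,0,0,0],[0.75,0,0,-0.015,0,0,0],[0.85,0,0,-0.03,0,0,0],[0.95,0,0,-0.03,0,0,0],[0.95,0.01,-0.011,0,0,0,0],[0.95,0.02,-0.0225,0,0,0,0],[0.95,0.025,-0.028,0,0,0,0],[0.95,0.025,-0.028,0,0,0,0],[0.95,0.025,-0.028,0,0,0,0],[0.95,0.025,-0.028,0,0,0,0],[0.95,0.02,-0.0225,0,0,0,0],[0.95,0.01,-0.012,0,0,0,0],[0.95,0.005,-0.006,0,0,0,0],[0.95,0,0,0,0,0,0]]]}}

```text
t: 27.0
tool_pos: [453.1, -135.2, 202.6]
eef_rot: [0.002, 3.141, -0.001]
force: [0.3, -0.1, 0.5]
grip_width: 81.1
gripper_force: 0.0
```

```bash
python3 - <<'E'
from h import *
o=bot.get_obs(); print(o["tool_pos"],o["force"],o["grip_width"])
c=cap("scene"); save(c,"g9.png",(210,120,340,310),3)
for q in((618.2,51.2,140),(618.2,51.2,157),(453,-135.5,48)):print(((proj(c,q)-[210,120])*3).round())
E
```

```text
[ 453.12326069 -135.20769212  202.55189207] [ 0.31644842 -0.07653856  0.49147286] 81.07092367798906
[111.  69.]
[111.  51.]
[205. 445.]
```

View pics/g9.png

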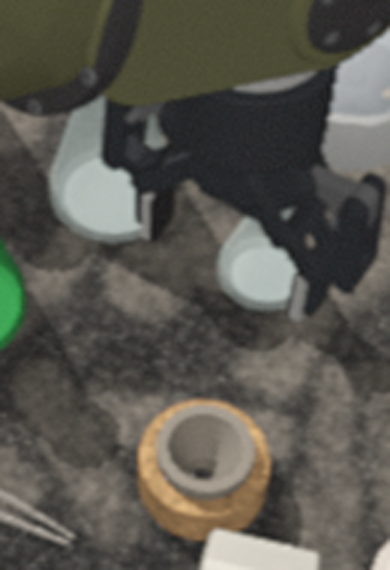

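{"op": "arm_command", "data": {"targets": [[[0.95,0,0,0.015,0,0,0],[0.95,0,0,0.025,0,0,0],[0.95,0,0,0.03,0,0,0],[0.95,0,0,0.03,0,0,0],[0.95,0,0,0.03,0,0,0],[0.95,0,0,0.025,0,0,0],[0.95,0,0,0.015,0,0,0],[0.95,0,0,0.008,0,0,0],[0.95,0,0,0.004,0,0,0],[0.95,0,0,0.004,0,0,0],[0.95,0,0,0,0,0,0],[0.95,0,0,0,0,0,0],[0.67,0,0,0,0,0,0],[0.67,0,0,0,0,0,0],[0.67,0,0,0,0,0,0],[0.67,0,0,0,0,0,0]]]}}

```text
t: 28.65
tool_pos: [453.5, -134.9, 16.7]
eef_rot: [0.001, 3.141, -0.0]
force: [-3.7, 1.3, 11.1]
grip_width: 60.2
gripper_force: 24.2
```

{"op": "arm_command", "data": {"targets": [[[0.67,0,0,-0.003,0,0,0],[0.67,0,0,-0.01,0,0,0],[0.67,0,0,-0.02,0,0,0],[0.67,0,0,-0.03,0,0,0],[0.67,0,0,-0.03,0,0,0],[0.67,0,0,-0.03,0,0,0],[0.67,0,0,-0.03,0,0,0],[0.67,0,0,-0.022,0,0,0],[0.67,0,0,-0.005,0,0,0],[0.67,0,0,0,0,0,0]]]}}

```text
t: 29.65
tool_pos: [453.2, -134.8, 196.0]
eef_rot: [0.001, 3.141, -0.001]
force: [-0.4, 1.1, -0.2]
grip_width: 59.7
gripper_force: 27.3
```

{"op": "arm_command", "data": {"targets": [[[0.67,-0.006,0.015,0,0,0,0],[0.67,-0.01,0.025,0,0,0,0],[0.67,-0.014,0.0345,0,0,0,0],[0.67,-0.014,0.0345,0,0,0,0],[0.67,-0.014,0.0345,0,0,0,0],[0.67,-0.014,0.0345,0,0,0,0],[0.67,-0.014,0.0345,0,0,0,0],[0.67,-0.014,0.0345,0,0,0,0],[0.67,-0.014,0.0345,0,0,0,0],[0.67,-0.012,0.03,0,0,0,0],[0.67,-0.008,0.02,0,0,0,0],[0.67,-0.0065,0.0165,0,0,0,0],[0.67,0,0,0,0,0,0],[0.67,0,0,0,0,0,0],[0.67,0,0,0,0,0,0]]]}}

```text
t: 31.15
tool_pos: [593.5, 212.4, 195.0]
eef_rot: [-0.002, -3.14, 0.001]
force: [-0.1, -0.6, -0.9]
grip_width: 59.2
gripper_force: 27.4
```

{"op": "arm_command", "data": {"targets": [[[0.67,-0.0015,0.002,0.005,0,0,0],[0.67,0,0,0.01,0,0,0],[0.67,0,0,0.01,0,0,0],[0.67,0,0,0.008,0,0,0],[0.67,0,0,0.005,0,0,0],[0.67,0,0,0.002,0,0,0],[0.67,0,0,0.001,0,0,0],[0.67,0,0,0,0,0,0]]]}}

```text
t: 31.95
tool_pos: [595.4, 215.2, 154.9]
eef_rot: [0.001, 3.141, 0.0]
force: [-0.9, -0.4, 0.2]
grip_width: 59.5
gripper_force: 27.4
```

{"op": "arm_command", "data": {"targets": [[[0.67,0,0,0.001,0,0,0],[0.67,0,0,0.001,0,0,0],[0.67,0,0,0.001,0,0,0],[0.67,0,0,0.001,0,0,0],[0.67,0,0,0.001,0,0,0],[0.67,0,0,0.001,0,0,0],[0.67,0,0,0.001,0,0,0],[0.67,0,0,0,0,0,0]]]}}

```text
t: 32.75
tool_pos: [595.6, 215.2, 148.0]
eef_rot: [0.001, 3.141, 0.0]
force: [2.3, 0.8, 4.5]
grip_width: 59.5
gripper_force: 28.1
```

{"op": "arm_command", "data": {"targets": [[[0.67,0,0,0.001,0,0,0],[0.67,0,0,0.001,0,0,0],[0.67,0,0,0,0,0,0],[0.8,0,0,0,0,0,0],[0.9,0,0,0,0,0,0],[0.9,0,0,0,0,0,0],[0.9,0,0,-0.005,0,0,0],[0.9,0,0,-0.015,0,0,0],[0.9,0,0,-0.03,0,0,0],[0.9,0,0,-0.03,0,0,0],[0.9,0,0,-0.02,0,0,0],[0.9,0.015,0.007,0,0,0,0],[0.9,0.025,0.012,0,0,0,0],[0.9,0.03,0.015,0,0,0,0],[0.9,0.03,0.015,0,0,0,0],[0.9,0.03,0.015,0,0,0,0],[0.9,0.03,0.015,0,0,0,0],[0.9,0.03,0.015,0,0,0,0],[0.9,0.02,0.01,0,0,0,0],[0.9,0,0,0,0,0,0]]]}}

```text
t: 34.75
tool_pos: [383.7, 320.3, 247.3]
eef_rot: [-0.003, 3.14, 0.002]
force: [-0.1, -0.2, 0.3]
grip_width: 76.9
gripper_force: 0.0
```

```bash
python3 - <<'E'
from h import *
o=bot.get_obs(); print(o["tool_pos"],o["force"],o["grip_width"])
c=cap("scene"); save(c,"g10.png",(155,90,415,285),3)
for q in((595.3,214.6,178),(618.2,51.2,157),(617.7,-83.2,116),(606.9,-263.3,136)):print(((proj(c,q)-[155,90])*3).round())
E
```

```text
[383.69461463 320.34572442 247.31598549] [-0.05376496 -0.15506157  0.32748462] 76.86083171555104
[66. 45.]
[276. 141.]
[440. 266.]
[690. 384.]
```

View pics/g10.png

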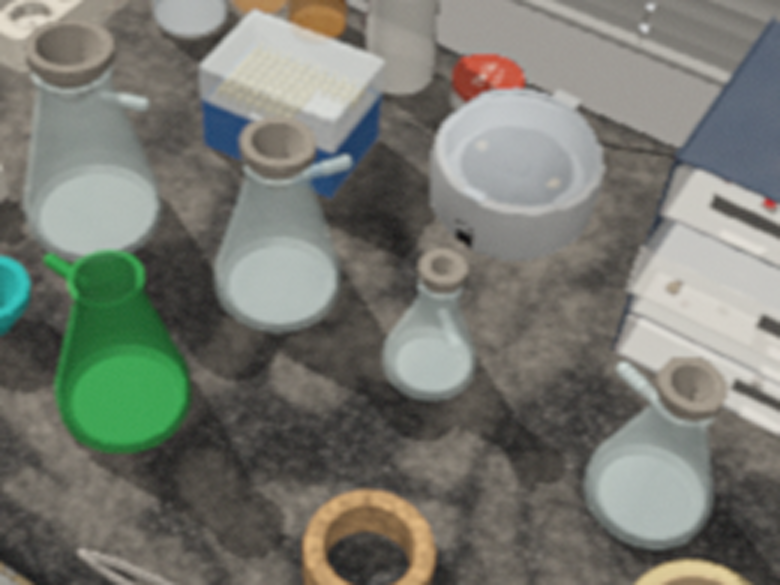

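All four cones sit level in their flasks: the tops at (70,45), (278,143), (443,268) and (692,383) are each within 5 px of the prediction. The cork ring is empty, so I hand the job in.

```bash
python3 -c "
from bench import bot
print(bot.job_done())"
```

```text
the job is handed in; nothing more can be done
None
```

I seated all four rubber cones in their matching flasks and handed the job in at about 35 s; the last picture shows them level and the flasks upright in place, but no verdict came back.

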